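# Demould cured resin castings

### The job

Slide the white mould with its cured resin castings, never lifting it, from the dark hot plate until its block lies wholly on the bright cold plate; then, with all castings still in it, draw the pick's tip slowly and steadily (about 3 cm per second) along inside the mould's dark flash groove, from the closed end out to the open end, to break the castings free. Lift every casting out by its metal tab and stand it upright wholly on the green mat, and only then slide the empty mould back wholly onto the hot plate for the next pour. Finish with the pick lying in the notches of its rest, and leave the bottles, glassware and boxes alone.

Things in the scene. Friction and masses are not known exactly. Their poses are not given: they have to be found in the camera images.
- mould: loose white gang mould, 0.9 kg: block 244 (x) x 104 (y) x 26 mm, origin at the centre of its underside; starts with +x roughly away from the robot. Four open cavities 46 x 70 mm, 20 deep (floor 6 thick), centres x = -87, -29, 29, 87, y = 7 mm. Flash groove along its -y side (see the groove points), steel handle on its +y side
- mould_handle (a point): grip point on the mould's handle, an upright steel fin 12 mm thick (mould x), 30 mm long (mould y), its top 54 mm and this point 40 mm above the mould's underside, 72 mm from the mould's middle line on the +y side, on a tongue whose top is 16 mm above the mould's underside
- hot: dark hot plate (red tab at its robot side) on which the mould starts, 266 (x) x 160 (y) mm; origin at the centre of its top face. It may lie left or right of the cold plate
- cold: bright bare-metal cold plate (blue tab at its robot side), 266 (x) x 160 (y) mm, flush with and right beside the hot plate along their long edges; origin at the centre of its top face
- station: fixed grey housing of the two plates, 266 x 320 mm top 50 mm above the bench, with a 34 mm deep, 40 mm high control panel on the robot's side; origin under its centre
- groove_closed (a point): point in the flash groove near its closed end, mid-width and halfway down (4 mm below the mould's top), at x = 100, y = -39, z = 22 mm of the mould. The groove is straight along the mould's x, 10 mm wide, 8 deep, dark-floored, walled off at +x (x > 112 mm), open at -x
- groove_open (a point): point in the flash groove near its open end, mid-width and halfway down (4 mm below the mould's top), at x = -100, y = -39, z = 22 mm of the mould. The groove is straight along the mould's x, 10 mm wide, 8 deep, dark-floored, walled off at +x (x > 112 mm), open at -x
- casting1: amber resin block 42 (x) x 66 (y) x 20 mm high, with a metal tab standing in the middle of its top: 24 mm along x, 10 thick along y, 40 high (top 60 mm above the underside); 0.12 kg; origin at the centre of its underside, z up. Starts loose (2 mm play) in one of the mould's cavities, top flush with the mould's. May be absent
- casting2: amber resin block 42 (x) x 66 (y) x 20 mm high, with a metal tab standing in the middle of its top: 24 mm along x, 10 thick along y, 40 high (top 60 mm above the underside); 0.12 kg; origin at the centre of its underside, z up. Starts loose (2 mm play) in one of the mould's cavities, top flush with the mould's. May be absent
- casting3: amber resin block 42 (x) x 66 (y) x 20 mm high, with a metal tab standing in the middle of its top: 24 mm along x, 10 thick along y, 40 high (top 60 mm above the underside); 0.12 kg; origin at the centre of its underside, z up. Starts loose (2 mm play) in one of the mould's cavities, top flush with the mould's. May be absent
- casting4: amber resin block 42 (x) x 66 (y) x 20 mm high, with a metal tab standing in the middle of its top: 24 mm along x, 10 thick along y, 40 high (top 60 mm above the underside); 0.12 kg; origin at the centre of its underside, z up. Starts loose (2 mm play) in one of the mould's cavities, top flush with the mould's. May be absent
- pick: demoulding pick, 0.06 kg: blue square handle 14 x 14 x 130 mm along its x, then a brass shank 5 mm thick with a round end; origin at the middle of the handle, on its axis, also about its balance point; the tip is 115 mm from the origin along +x. It starts lying level in the rest
- pick_tip (a point): the end of the pick's brass shank
- rest: fixed grey pick rest: base 110 (x) x 60 (y) mm, 8 mm thick, with two forked uprights at x = -42 and 42 mm (each 10 mm thick), notches 20 mm wide open at the top, notch floor 38 mm and fork tops 54 mm above the bench; a pick laid in it has its axis 45 mm up, along the rest's x; origin under the centre
- mat: fixed green mat 260 (x) x 180 (y) x 2 mm; origin at the centre of its underside
- amber_bottle: brown glass bottle with red cap, 84 mm across, 190 mm high; origin at the centre of its underside; to be left alone
- media_bottle: clear bottle with blue cap, 80 mm across, 170 mm high; origin at the centre of its underside; to be left alone
- media_bottle2: clear bottle with yellow cap, 72 mm across, 150 mm high; origin at the centre of its underside; to be left alone
- flask: conical glass flask, 84 mm across, 125 mm high; origin at the centre of its underside; to be left alone
- beaker: glass beaker, 72 mm across, 90 mm high; origin at the centre of its underside; to be left alone
- tip_box: blue pipette tip box with clear lid, 80 x 115 x 65 mm; origin at the centre of its underside; to be left alone
- carton: cardboard carton 90 x 220 x 60 mm; origin at the centre of its underside; to be left alone
- petri: stack of petri dishes, 92 mm across, 30 mm high; origin at the centre of its underside; to be left alone
Things that resemble listed ones, but are neither listed nor needed, are in the scene too. Leave any turquoise or yellow look-alike of the casting3 alone. There is more than one size of the pick; the one meant has the size given above.

How it is judged:
By the outcome, as a careful person would: the job done as asked, in the order asked, and still so for the second after the job is handed in, with the robot touching nothing.
Of casting1, casting2, casting3, casting4 only 2 to 4 are there at a start; the rules pass over those that are not, and their reading is None.
At some moment in a run one of casting1, casting2, casting3, casting4 may be knocked a few centimetres aside while the robot is not near it.
It also fails if it takes over 210 s, if anything falls off the work surface, if the arm or the gripper's body presses on something with over 40 N, if the wrist force passes 120 N, or if a joint passes its speed limit or range.

### The arm

A 7-joint arm with a two-finger parallel gripper is mounted at the origin on the work surface. World frame = base frame: x ahead of the robot, y to its left, z up, the work surface at z = 0. Lengths are in m, angles in rad, forces in N, time in s.
With the tool pointing down it reaches from about 0.4 to 0.85 m from the base axis. Payload 6.9 kg.
Tool frame: the origin (TCP) lies midway between the tips of the shut fingers; the grasp point (between the pads) lies behind it (ctrl.pinch_z is the z of the grasp point in the tool frame, in m); z points along the fingers, y is the line along which they close (so a half turn about z gives the same grasp; the last joint's range is limited). The gripper opens to 85 mm and grips with 20 to 120 N. Pads are 22 mm wide; open, the fingers measure 114 mm over their backs; the gripper's body (76 mm by 85 mm) begins 54 mm behind the grasp point. The pads swing forward as they close: fully open they stand 13 mm farther back than shut.
Start: joints at [1.357, 0.507, -0.238, 1.5, 0.126, 1.149, -0.155], TCP at [0.196, -0.593, 0.231] pointing down, gripper open.
Joint ranges: [-3.08, 3.08], [-0.24, 2.05], [-1.43, 1.35], [0, 2.5], [-1.52, 4.66], [0.17, 1.96], [-2.89, 2.89]. Speed limits (rad/s): [2.39, 2.39, 3.14, 3.14, 3.14, 3.14, 3.14].

### API

Orientations are given as a unit quaternion [w, x, y, z].
In Python, from station import ctrl, get_state, vision, ticket, models gives the robot as it stands. Calls block until the motion is done:
- ctrl.movep(position, orientation): joint-space move of the TCP to a pose.
- ctrl.movel(position, frame=None, max_speed=0.15): straight line of the TCP; frame=None keeps the orientation; max_speed is the mean speed in m/s.
- ctrl.set_joints(angles): joint-space move.
- ctrl.ungrasp() and ctrl.close_gripper(force=None): open the fingers fully, or close them until they stop; force is the grip in N (None keeps the last).
- ctrl.pause(seconds).
- ctrl.ik(position, orientation): joint angles nearest the present ones, or None.
- get_state(): the state.
- vision.grab_frame(name): name is "scene" or "top" or "wrist"; returns (picture, depth): 480x640x3 uint8, blue, green, red; 480x640 float32, m along the optical axis (not along the pixel's ray), 0 where there is no reading.
- vision.camera_info(name): a dict with "mtx" (3x3 intrinsics, pixels), "R" (3x3) and "t" (3): a world point X has camera coordinates R X + t; the wrist camera has in their place "hand_eye" (4x4, takes a point from camera to tool coordinates, whose origin is the TCP and whose axes are the flange's). Camera axes: x right, y down, z forward; pixel columns grow to the right and rows downward; lengths in m; the calibration is good to about 2 mm. A picture is of the moment at which its call begins: read the wrist's pose just before it. camera_info takes no time and is no camera call.
A pose or a line that the arm cannot do raises ctrl.Unreachable and nothing moves.
- ticket.close_job(): hands the job in; it is judged then, once.
Trained networks look in the newest picture that a camera, given by its name, has taken for a name from the list of things; names that differ only in an ending like _2 or _b are one class to them, and where a whole thing is asked for, a point or a joint stands for the part that bears it (a point fixed in the world has none). Each returns a list of dicts, best first, with "p" (0 to 1); they miss things now and then, are a little off and sometimes report something else, mostly with a low value. They report only what shows in the picture. A call takes as long as a camera call. They do not tell look-alikes from the thing itself.
- models.recognise(camera, target): "point" ([column, row] in pixels, amid what is visible of it).
- models.masks_of(camera, target): "mask" (480x640 bool, what is visible of it) and "point" ([column, row] in pixels, amid what is visible of it).
The state is a dict: "time": time; "qpos": joint angles; "qd": joint speeds; "tau": joint torques, N m; "tcp_pos": TCP position; "eef_rot": TCP orientation; "contact_force": force on the tool from outside, world axes, zero at the start; "wrist_torque": the same for the moment, N m; "width": finger opening in m; "gripper_force": force on a finger pad.
Only numpy, scipy, OpenCV 4.12 (cv2) and the standard library are available. Lean on these libraries where they do the work, as an engineer would, in place of code of your own. Each camera call takes 0.05 s, during which the arm holds its last target. There are 200 camera calls.

## Working session

There is one attempt and no reset: what is moved stays moved. The work goes in short steps, each a Python script; the robot and the scene stay as the last script left them, time stands still between calls to the robot, and variables do not carry over. Pictures are saved under pics/ and viewed, at most 14 in all, crops included, and the job is handed in when it is done.

```bash
ls; mkdir -p pics; cat > h.py <<'E'
import numpy as np, cv2
from station import ctrl, get_state, vision, ticket, models
from scipy.spatial.transform import Rotation as Ro
def cam(n):
    """K, R, t world->camera for now"""
    c=vision.camera_info(n); K=np.array(c["mtx"])
    if n!="wrist": return K,np.array(c["R"]),np.array(c["t"]).ravel()
    s=get_state(); T=np.eye(4); q=s["eef_rot"]
    T[:3,:3]=Ro.from_quat([q[1],q[2],q[3],q[0]]).as_matrix(); T[:3,3]=s["tcp_pos"]
    M=np.linalg.inv(T@np.array(c["hand_eye"])); return K,M[:3,:3],M[:3,3]
def grab(n):
    c=cam(n); im,d=vision.grab_frame(n); return im,d,c
def cloud(d,c):
    K,R,t=c; v,u=np.mgrid[:480,:640]
    P=np.stack([(u-K[0,2])/K[0,0]*d,(v-K[1,2])/K[1,1]*d,d],-1)
    W=(P-t)@R; W[d<=0]=np.nan; return W
def proj(X,c):
    K,R,t=c; p=(np.atleast_2d(X)@R.T+t)@K.T; return p[:,:2]/p[:,2:]
def onplane(p,z,c):
    K,R,t=c; r=R.T@np.linalg.solve(K,[p[0],p[1],1]); o=-R.T@t; return o+r*(z-o[2])/r[2]
def down(a):
    """tool down, tool y (closing line) at world angle a"""
    y=np.array([np.cos(a),np.sin(a),0]); z=np.array([0,0,-1]); x=np.cross(y,z)
    q=Ro.from_matrix(np.stack([x,y,z],1)).as_quat(); return [q[3],q[0],q[1],q[2]]
E
python3 - <<'E'
from h import *
s=get_state(); print({k:np.round(v,3) for k,v in s.items()}, ctrl.pinch_z)
for n in ["scene","top"]:
    im,d,c=grab(n); cv2.imwrite(f"pics/{n}0.png",im); np.savez(f"{n}0.npz",im=im,d=d,K=c[0],R=c[1],t=c[2])
    print(n,"campos",-c[1].T@c[2])
    W=cloud(d,c)
    for t in ["mould","mould_handle","hot","cold","casting1","pick","pick_tip","rest","mat"]:
        for r in models.masks_of(n,t)[:6]:
            m=r["mask"]; w=np.nanmedian(W[m],0) if m.any() else None
            print(t,round(r["p"],2),np.round(r["point"]),m.sum(),np.round(w,3))
E
```

```text
pics
{'time': np.float64(0.0), 'qpos': array([ 1.357,  0.508, -0.238,  1.501,  0.126,  1.149, -0.155]), 'qd': array([-0.   ,  0.003, -0.   , -0.   , -0.   , -0.   ,  0.002]), 'tau': array([-0.0000e+00, -6.2060e+01, -2.1860e+00, -2.4965e+01,  1.3000e-02,
        1.2000e-02,  0.0000e+00]), 'tcp_pos': array([ 0.196, -0.593,  0.23 ]), 'eef_rot': array([-0.001,  0.987,  0.159, -0.   ]), 'contact_force': array([-0.731, -1.27 ,  0.291]), 'wrist_torque': array([-0.046,  0.064, -0.019]), 'gripper_force': np.float64(0.0), 'width': np.float64(0.085)} -0.0187
scene campos [ 1.20800646 -1.06079776  1.22217624]
mould 0.58 [341. 229.] 1858 [0.561 0.071 0.07 ]
mould_handle 0.84 [340. 232.] 1660 [0.564 0.067 0.07 ]
mould_handle 0.57 [227. 362.] 1795 [ 0.604 -0.535  0.117]
hot 0.74 [331. 248.] 707 [0.575 0.018 0.05 ]
cold 0.78 [310. 262.] 3277 [ 0.552 -0.086  0.049]
cold 0.34 [355. 324.] 936 [ 0.779 -0.206  0.045]
casting1 0.83 [319. 347.] 434 [ 0.738 -0.319  0.02 ]
casting1 0.75 [318. 214.] 202 [0.473 0.095 0.078]
casting1 0.66 [358. 240.] 190 [0.644 0.071 0.078]
casting1 0.5 [376. 152.] 1236 [0.442 
[... 798 characters left out ...]

casting1 0.96 [294. 256.] 400 [0.465 0.102 0.077]
casting1 0.83 [219. 165.] 337 [0.739 0.312 0.021]
casting1 0.61 [434. 170.] 378 [ 0.728 -0.303  0.02 ]
casting1 0.56 [299. 197.] 389 [0.638 0.079 0.077]
pick 0.79 [455. 229.] 287 [ 0.549 -0.341  0.051]
pick 0.68 [448. 234.] 652 [ 0.547 -0.333  0.009]
pick 0.56 [538. 282.] 113 [ 0.419 -0.584  0.01 ]
pick 0.45 [476. 304.] 154 [ 0.346 -0.401  0.011]
pick_tip 0.73 [534. 281.] 153 [ 0.413 -0.572  0.01 ]
pick_tip 0.6 [472. 299.] 166 [ 0.36  -0.395  0.011]
pick_tip 0.56 [451. 228.] 301 [ 0.563 -0.339  0.051]
rest 0.66 [448. 236.] 559 [ 0.541 -0.335  0.009]
mat 0.87 [211. 236.] 5639 [0.535 0.337 0.003]
mat 0.41 [426. 325.] 711 [ 0.291 -0.253  0.035]
```

View pics/scene0.png

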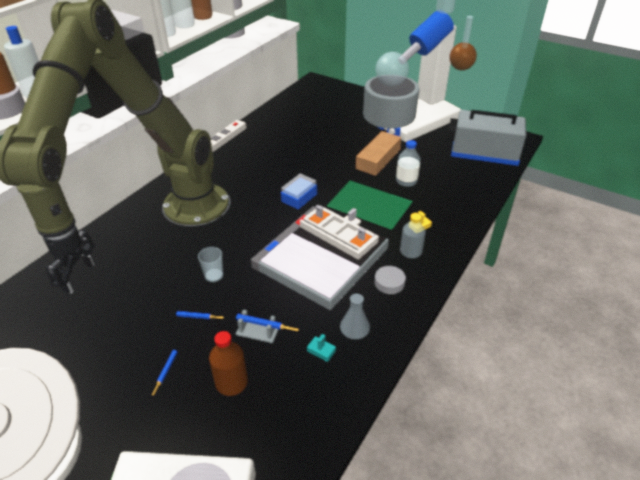

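View pics/top0.png

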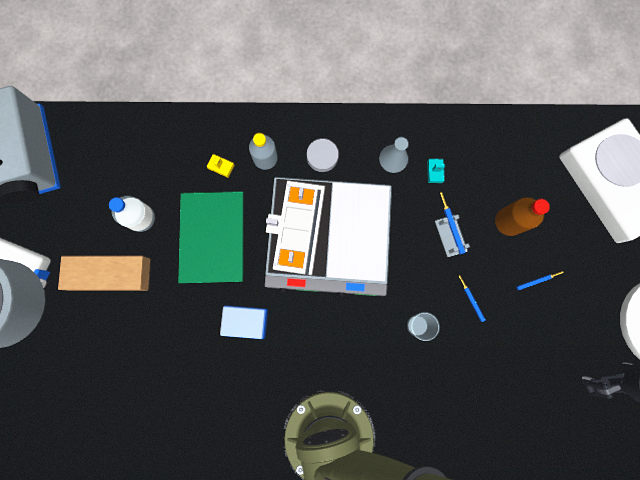

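The scene shows the hot plate on the left with the mould on it. Castings sit in the two end cavities, with tabs at about (301,197) and (291,257) in the top view. The cold plate is on the right, and the pick lies in its rest at (455,228) with its tip away from the robot. Next I'll look closer with the wrist camera.

```bash
python3 - <<'E'
from h import *
print(np.round(vision.camera_info("wrist")["hand_eye"],3), vision.camera_info("wrist")["mtx"])
p=get_state()["tcp_pos"]; ctrl.movel([p[0],p[1],0.36])
for i,(x,y,z,a) in enumerate([(0.47,-0.33,0.38,np.pi/2),(0.50,0.07,0.38,np.pi/2),(0.56,0.10,0.42,np.pi/2)]):
    for aa in (a,a-np.pi):
        if ctrl.ik([x,y,z],down(aa)) is not None: break
    ctrl.movep([x,y,z],down(aa)); ctrl.pause(.3); print(i,aa,get_state()["time"],np.round(get_state()["qpos"],2))
    im,d,c=grab("wrist"); np.savez(f"w{i}.npz",im=im,d=d,K=c[0],R=c[1],t=c[2]); cv2.imwrite(f"pics/w{i}.png",im)
a=np.vstack([cv2.resize(cv2.imread(f"pics/w{i}.png"),(400,300)) for i in (0,1)])
cv2.imwrite("pics/w01.png",a)
E
```

```text
[[ 0.001 -0.949 -0.316  0.081]
 [ 1.     0.     0.001 -0.001]
 [-0.001 -0.316  0.949 -0.141]
 [ 0.     0.     0.     1.   ]] [[385.67625824   0.         313.65690532]
 [  0.         385.67625824 239.23344192]
 [  0.           0.           1.        ]]
0 1.5707963267948966 3.9833 [ 1.14  0.45 -0.95  1.35  0.36  1.52  1.79]
1 1.5707963267948966 5.8167 [ 0.6   0.38 -1.19  1.52  0.35  1.48  0.98]
2 1.5707963267948966 6.575 [ 0.41  0.48 -1.13  1.27  0.43  1.65  0.94]
```

View pics/w01.png

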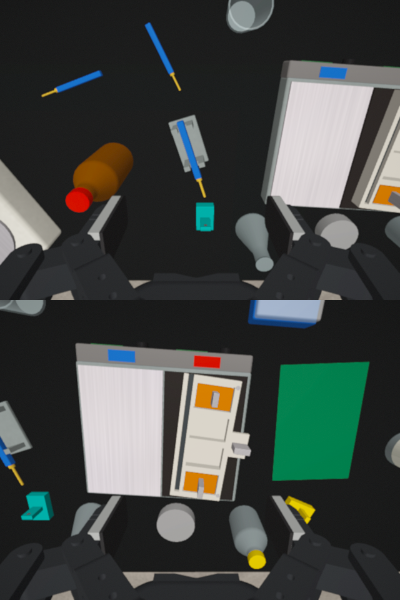

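```bash
cat >> h.py <<'E'
def load(f):
    z=np.load(f); return z["im"],z["d"],(z["K"],z["R"],z["t"])
def rect(P,res=0.001,k=9,lo=(0.2,-0.6)):
    """P Nx2 world points -> largest blob's min-area rect: centre, yaw of the long side (within +-90 of x), (long,short)"""
    P=P[(P[:,0]>lo[0])&(P[:,0]<lo[0]+.7)&(P[:,1]>lo[1])&(P[:,1]<lo[1]+1.2)]
    g=np.zeros((700,1200),np.uint8); ij=((P-lo)/res).astype(int); g[ij[:,0],ij[:,1]]=255
    g=cv2.morphologyEx(g,cv2.MORPH_CLOSE,np.ones((7,7)))
    g=cv2.morphologyEx(g,cv2.MORPH_OPEN,np.ones((k,k)))
    cs,_=cv2.findContours(g,cv2.RETR_EXTERNAL,cv2.CHAIN_APPROX_NONE)
    b=cv2.boxPoints(cv2.minAreaRect(max(cs,key=cv2.contourArea)))*res
    b=b[:,::-1]+lo+res/2
    e=[b[1]-b[0],b[2]-b[1]]; n=[np.linalg.norm(v) for v in e]; i=int(np.argmax(n)); v=e[i]*np.sign(e[i][0])
    return b.mean(0),np.arctan2(v[1],v[0]),(max(n),min(n))
def mould_from(im,d,c):
    W=cloud(d,c); z=W[...,2]
    m=(z>.070)&(z<.081)&(W[...,0]>.38)&(W[...,0]<.72)&(W[...,1]>-.2)&(W[...,1]<.2)
    return rect(W[m][:,:2],k=13)
E
python3 - <<'E'
from h import *
for f in ["top0","w1","w2"]:
    im,d,c=load(f+".npz"); W=cloud(d,c); z=W[...,2]
    r=mould_from(im,d,c); print(f,"mould",np.round(r[0],4),np.degrees(r[1]),np.round(r[2],4))
    m=(z>.070)&(z<.081)&(W[...,0]>.38)&(W[...,0]<.72)&(abs(W[...,1])<.2); print(" ztop",np.nanmedian(z[m]))
    m=(z>.044)&(z<.056)&(W[...,0]>.35)&(W[...,0]<.72)&(W[...,1]>-.25)&(W[...,1]<.22)
    r=rect(W[m|((z>.056)&(z<.08)&(W[...,0]>.4)&(W[...,0]<.68)&(W[...,1]>0.03)&(W[...,1]<.15))][:,:2],k=13); print(" station",np.round(r[0],4),np.degrees(r[1]),np.round(r[2],4),np.nanmedian(z[m]))
    hsv=cv2.cvtColor(im,cv2.COLOR_BGR2HSV)
    m=cv2.inRange(hsv,(50,80,40),(80,255,255))>0; m&=z<.02
    r=rect(W[m][:,:2]);print(" mat",np.round(r[0],4),np.degrees(r[1]),np.round(r[2],4),np.nanmedian(z[m]))
    bright=(im.min(-1)>170)&(abs(z-.05)<.006)&(W[...,0]>.38)&(W[...,0]<.72)&(abs(W[...,1])<.2)
    r=rect(W[bright][:,:2]);print(" cold",np.round(r[0],4),np.degrees(r[1]),np.round(r[2],4))
    # tabs, fin: points above top
    m=(z>.09)&(z<.12)&(W[...,0]>.40)&(W[...,0]<.70)&(W[...,1]>0)&(W[...,1]<.2)
    n,l,st,ce=cv2.connectedComponentsWithStats(m.astype(np.uint8))
    for i in range(1,n):
        if st[i,4]>15: 
            q=W[l==i]; t=q[q[:,2]>np.percentile(q[:,2],90)-.004]; rr=cv2.minAreaRect((t[:,:2]*1000).astype(np.float32)); print("  high",st[i,4],np.round(rr[0],1),np.round(rr[1],1),round(rr[2],1),np.percentile(q[:,2],90).round(4))
for f in ["top0","w0","scene0"]:
    im,d,c=load(f+".npz"); W=cloud(d,c); z=W[...,2]; hsv=cv2.cvtColor(im,cv2.COLOR_BGR2HSV)
    near=(abs(W[...,0]-.56)<.17)&(abs(W[...,1]+.34)<.12)
    m=(cv2.inRange(hsv,(100,130,60),(125,255,255))>0)&near&(z>.035)
    P=W[m]; t=P[P[:,2]>np.percentile(P[:,2],60)-.004]
    r=cv2.minAreaRect((t[:,:2]*1000).astype(np.float32)); print(f,"pick handle",r,np.percentile(t[:,2],[10,50,90]))
    m=(cv2.inRange(hsv,(8,80,60),(30,255,255))>0)&near&(z>.03)
    P=W[m]; 
    if len(P): print("  shank",len(P),cv2.minAreaRect((P[:,:2]*1000).astype(np.float32)),np.percentile(P[:,2],[10,50,90]))
    m=near&(z>.004)&(z<.012)&(abs(W[...,0]-.54)<.08)&(abs(W[...,1]+.34)<.07)
    r=rect(W[m][:,:2],k=3); print("  rest base",np.round(r[0],4),np.degrees(r[1]),np.round(r[2],4))
E
```

```text
top0 mould [0.4679 0.1046] 82.40535533683004 [0.0872 0.0702]
 ztop 0.07621715113461522
 station [0.5523 0.0017] 86.00908478647402 [0.3278 0.2749] 0.050207690182486234
 mat [0.5385 0.3366] 1.8881886822227796 [0.2638 0.1843] 0.002546933673413807
 cold [ 0.5465 -0.0799] -4.018308184950611 [0.2742 0.1641]
  high 46 [639.3  78.9] [23.8  8. ] 0.0 0.1182
  high 65 [562.6 155.4] [29.7 11.4] 80.9 0.107
  high 45 [468.1 103.3] [ 9.7 22.1] 81.2 0.1182
w1 mould [0.4683 0.1046] 82.87497387972081 [0.0867 0.0711]
 ztop 0.07481433558203247
 station [5.508e-01 2.000e-04] 86.59723051524253 [0.3218 0.2683] 0.048830982285700444
 mat [0.5374 0.3375] 1.789910104723052 [0.2648 0.1849] 0.0007065969432004905
 cold [ 0.5476 -0.0795] -3.7640416304832467 [0.2651 0.1591]
  high 274 [467.4 102.4] [10.  23.9] 81.7 0.1156
  high 345 [562.6 154.6] [29.9 12.3] 82.8 0.1037
  high 251 [639.6  78.2] [10.  24.4] 81.8 0.1155
w2 mould [0.4679 0.1042] 82.23482862035655 [0.0861 0.0708]
 ztop 0.07484696220219654
 station [5.516e-01 2.000e-04] 86.09950097963483 [0.3228 0.2685] 0.04885625211742614
 mat [0.5374 0.3373] 1.7356999
[... 647 characters left out ...]
40625, -344.12451171875), (128.2944793701172, 14.025435447692871), 16.76141929626465) [0.04957205 0.05083462 0.05202683]
  shank 135 ((635.5075073242188, -319.36602783203125), (48.655128479003906, 11.290355682373047), 11.990667343139648) [0.04480747 0.04624927 0.04942165]
  rest base [ 0.5377 -0.3311] 18.43494882292203 [0.11  0.031]
scene0 pick handle ((550.5523681640625, -348.12213134765625), (125.72947692871094, 22.081201553344727), 15.875176429748535) [0.04868574 0.0517418  0.0548164 ]
  shank 38 ((635.8778076171875, -318.78118896484375), (45.65220260620117, 10.747695922851562), 25.30078125) [0.04219475 0.04605723 0.051083  ]
  rest base [ 0.5467 -0.3565] 19.02560755538814 [0.11   0.0532]
```

```bash
cat >> h.py <<'E'
def highs(d,c,zlo,zhi,box,nmin=60):
    """connected blobs in a height band: list of (top rect centre m, size, top z)"""
    W=cloud(d,c); z=W[...,2]
    m=(z>zlo)&(z<zhi)&(W[...,0]>box[0])&(W[...,0]<box[1])&(W[...,1]>box[2])&(W[...,1]<box[3])
    n,l,st,ce=cv2.connectedComponentsWithStats(m.astype(np.uint8)); out=[]
    for i in range(1,n):
        if st[i,4]<nmin: continue
        q=W[l==i]; h=np.percentile(q[:,2],90); t=q[q[:,2]>h-.004]
        r=cv2.minAreaRect((t[:,:2]*1000).astype(np.float32)); b=cv2.boxPoints(r)
        e=[b[1]-b[0],b[2]-b[1]]; v=max(e,key=np.linalg.norm)
        out.append((np.array(r[0])/1000,tuple(sorted(np.round(r[1],1))),h,(np.degrees(np.arctan2(v[1],v[0]))+90)%180-90))
    return out
def R2(a): return np.array([[np.cos(a),-np.sin(a)],[np.sin(a),np.cos(a)]])
def go(p,a,z):
    ctrl.movep([p[0],p[1],z],down(a))
E
python3 - <<'E'
from h import *
H0=np.array([.5626,.1547]); a0=np.radians(-8.1)
a1=np.radians(-3.9); H1=np.array([.5475,-.0795])+R2(a1)@[0,.072]
print(H1)
for off in (0,np.pi):
    print(off,[ctrl.ik([*p,z],down(a+off)) is not None and np.round(ctrl.ik([*p,z],down(a+off)),2) for p,a in((H0,a0),(H1,a1)) for z in (.074,.3)])
off=0 if ctrl.ik([*H0,.074],down(a0)) is not None and ctrl.ik([*H1,.074],down(a1)) is not None else np.pi
go(H0,a0+off,.20); ctrl.movel([*H0,.074],max_speed=.1)
ctrl.close_gripper(60); s=get_state(); print(s["time"],s["width"],s["gripper_force"],s["tcp_pos"],s["contact_force"])
N=6
for i in range(1,N+1):
    f=i/N; p=H0+(H1-H0)*f; a=a0+(a1-a0)*f+off
    ctrl.movel([*p,.074],down(a),max_speed=.06)
    s=get_state(); print(np.round(s["tcp_pos"],4),np.round(s["contact_force"],1),round(s["width"],4))
E
```

```text
[ 0.5523971  -0.00766673]
0 [array([ 0.02,  0.65, -0.53,  1.8 ,  0.44,  0.81, -0.87]), array([ 0.11,  0.44, -0.66,  1.49,  0.28,  1.3 , -0.72]), array([ 0.33,  0.62, -0.57,  1.89,  0.47,  0.77, -0.56]), array([ 0.44,  0.4 , -0.71,  1.57,  0.27,  1.27, -0.38])]
3.141592653589793 [array([ 0.33,  0.87, -1.16,  1.8 ,  0.9 ,  1.11,  1.84]), array([ 0.41,  0.7 , -1.4 ,  1.49,  0.69,  1.53,  2.02]), array([ 0.67,  0.9 , -1.27,  1.88,  0.96,  1.15,  2.1 ]), array([ 0.74,  0.64, -1.4 ,  1.57,  0.63,  1.47,  2.39])]
10.2167 0.010796460793565285 59.331108927726746 [0.56284479 0.15471214 0.0742206 ] [ 0.21386125 -0.22116699  1.47943918]
[0.561  0.1287 0.0742] [0.7 5.1 1.9] 0.0107
[0.5594 0.1012 0.0742] [-0.1  4.3  2.9] 0.0112
[0.5577 0.0739 0.0742] [-0.6  4.4  4.6] 0.011
[0.556  0.0469 0.0742] [0.2 5.2 5.3] 0.0109
[0.5543 0.0199 0.0742] [0.7 4.9 4.8] 0.0108
[ 0.5526 -0.0071  0.0742] [0.8 4.9 5.6] 0.0109
```

```bash
cat > look.py <<'E'
from h import *
def mould_pose(views,zlo=.1,box=(.40,.72,-.2,.2)):
    """from tabs (z~.116) and fin (z~.104) by their heights and sizes"""
    C=[];A=[]
    for x,y,z,a in views:
        ctrl.movep([x,y,z],down(a)); ctrl.pause(.3); im,d,c=grab("wrist"); 
        hs=highs(d,c,.09,.125,box); print([(np.round(h[0],4),h[1],round(h[2],4),round(h[3],1)) for h in hs])
        tabs=sorted([h for h in hs if h[2]>.110 and 20<h[1][1]<28],key=lambda h:h[0][0]); fin=[h for h in hs if h[2]<.109 and 26<h[1][1]<34]
        if len(tabs)==2:
            v=tabs[1][0]-tabs[0][0]; an=np.arctan2(v[1],v[0]); mid=(tabs[0][0]+tabs[1][0])/2
            print("tab dist",np.linalg.norm(v)); C.append(mid-R2(an)@[0,.007]); A.append(an)
            if fin: f=fin[0][0]; print("fin ctr",f-R2(an)@[0,.072])
        np.savez("lastw.npz",im=im,d=d,K=c[0],R=c[1],t=c[2])
        print("c",C and np.round(C[-1],4),A and np.degrees(A[-1]))
    return np.mean(C,0),np.mean(A)
E
python3 - <<'E'
from look import *
ctrl.ungrasp(); p=get_state()["tcp_pos"]; ctrl.movel([p[0],p[1],.25])
hs=mould_pose([(.50,-.05,.34,np.pi/2),(.53,-.09,.38,np.pi/2)])
im,d,c=load("lastw.npz"); cv2.imwrite("pics/m1.png",im)
# groove: dark points ~8 mm below the top
W=cloud(d,c);z=W[...,2]; C,an=hs; L=(W[...,:2]-C)@R2(an)
m=(abs(L[...,0])<.1)&(L[...,1]<-.028)&(L[...,1]>-.05)
for x0 in(-.08,0,.08):
    s=m&(abs(L[...,0]-x0)<.015); dk=s&(im.max(-1)<110)&(z>.06); print(x0,dk.sum(),np.percentile(L[dk][:,1],[2,50,98]).round(4),np.median(z[dk]).round(4),np.percentile(z[s],[5,95]))
ctrl.movep([.50,-.31,.26],down(np.radians(106.5))); ctrl.pause(.3); im,d,c=grab("wrist"); cv2.imwrite("pics/p1.png",im); np.savez("p1.npz",im=im,d=d,K=c[0],R=c[1],t=c[2])
print(get_state()["time"])
W=cloud(d,c); z=W[...,2]; hsv=cv2.cvtColor(im,cv2.COLOR_BGR2HSV)
near=(abs(W[...,0]-.56)<.17)&(abs(W[...,1]+.34)<.12)
for n,lo,hi in(("h",(100,130,60),(125,255,255)),("s",(8,80,60),(30,255,255))):
    m=(cv2.inRange(hsv,lo,hi)>0)&near&(z>.035); P=W[m]; t=P[P[:,2]>np.percentile(P[:,2],60)-.003]
    print(n,cv2.minAreaRect((t[:,:2]*1000).astype(np.float32)),np.percentile(t[:,2],[10,50,90]),P[np.argmax(P[:,0])])
print("forks",[(np.round(h[0],4),h[1],h[2]) for h in highs(d,c,.051,.058,(.45,.65,-.42,-.25),5)])
E
```

```text
[(array([ 0.4609, -0.0661]), (np.float64(10.0), np.float64(23.8)), np.float64(0.1157), np.float32(-4.2)), (array([ 0.5517, -0.0068]), (np.float64(12.4), np.float64(30.0)), np.float64(0.1037), np.float32(86.2)), (array([ 0.6341, -0.0772]), (np.float64(9.7), np.float64(24.7)), np.float64(0.1157), np.float32(-1.5))]
tab dist 0.17354906098498216
fin ctr [ 0.54709958 -0.07869904]
c [ 0.5471 -0.0786] -3.669437700569134
[(array([ 0.461 , -0.0662]), (np.float64(10.0), np.float64(23.9)), np.float64(0.1157), np.float32(-4.3)), (array([ 0.5521, -0.0071]), (np.float64(12.4), np.float64(29.9)), np.float64(0.1037), np.float32(86.3)), (array([ 0.6337, -0.0776]), (np.float64(9.9), np.float64(23.9)), np.float64(0.1157), np.float32(-3.3))]
tab dist 0.17309752113756335
fin ctr [ 0.54735179 -0.07898075]
c [ 0.5469 -0.0788] -3.7705253421812173
-0.08 190 [-0.0428 -0.0392 -0.0356] 0.0668 [0.06566141 0.07588946]
0 153 [-0.043  -0.0393 -0.0357] 0.0669 [0.06578202 0.07596694]
0.08 132 [-0.043  -0.0395 -0.0359] 0.067 [0.06581675 0.07608973]
19.6833
h ((548.7435302734375, -343.78704833984375), (129.349517822265
[... 1577 characters left out ...]
2566)), (array([ 0.5365, -0.3519]), (np.float64(3.0), np.float64(3.6)), np.float64(0.05219560486824199)), (array([ 0.5438, -0.3497]), (np.float64(1.0), np.float64(1.8)), np.float64(0.051713166781559)), (array([ 0.5583, -0.341 ]), (np.float64(11.6), np.float64(19.6)), np.float64(0.05198292115901916)), (array([ 0.5893, -0.3317]), (np.float64(11.7), np.float64(43.7)), np.float64(0.05209352366923154)), (array([ 0.5872, -0.3488]), (np.float64(10.3), np.float64(12.3)), np.float64(0.05380768847939174)), (array([ 0.5782, -0.3184]), (np.float64(10.9), np.float64(11.8)), np.float64(0.053811561324085946)), (array([ 0.5828, -0.3281]), (np.float64(1.0), np.float64(2.9)), np.float64(0.05208096879950023))]
```

```bash
python3 -c "
import cv2,numpy as np
cv2.imwrite('pics/mp.png',np.hstack([cv2.resize(cv2.imread('pics/m1.png'),(400,300)),cv2.resize(cv2.imread('pics/p1.png'),(400,300))]))"
```

```text
(no output)
```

View pics/mp.png

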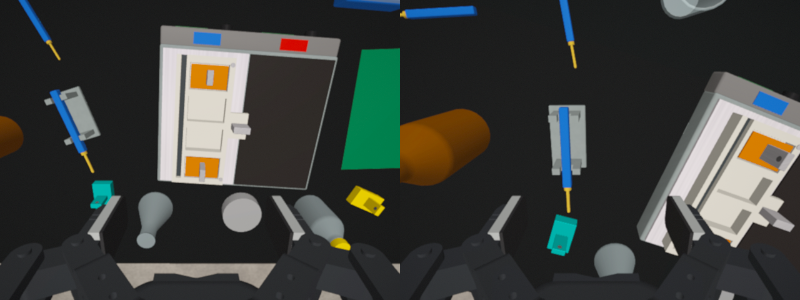

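```bash
cat > pk.py <<'E'
from look import *
PO=np.array([.5487,-.3438]); PA=np.radians(16.87)
def pickpose(T,yaw,th,flip=0):
    """TCP pos, quat so that the held pick's tip is at T, pointing along yaw, dipping by th; flip: held with a-pi"""
    M=Ro.from_euler('z',yaw)*Ro.from_euler('y',th)
    u=M.apply([1,0,0]); q=down(np.pi/2+np.pi*flip); B=M*Ro.from_quat([q[1],q[2],q[3],q[0]])
    g=np.asarray(T)-.115*u; zt=B.apply([0,0,1]); p=g+.0187*zt
    x=B.as_quat(); return p,[x[3],x[0],x[1],x[2]]
E
python3 - <<'E'
from pk import *
for flip in(0,1):
  print("grasp",flip,ctrl.ik([*PO,.0263],down(PA+np.pi/2+np.pi*flip)))
  for rev in (0,1):
    for th in (25,30,35,40,45):
      r=[]
      for x in (.1,.05,0,-.05,-.1,-.125):
        T=np.r_[np.array([.547,-.0787])+R2(np.radians(-3.75))@[x,-.0392],.072]
        for up in (0,.05): r.append(ctrl.ik(*pickpose(T+[0,0,up],np.radians(-3.75)+np.pi*rev,np.radians(th),flip)))
      print(flip,rev,th,''.join('x' if q is None else 'o' for q in r), r[0] is not None and np.round(r[0],2), r[-2] is not None and np.round(r[-2],2))
print(ctrl.ik([.55,-.08,.36],down(-np.pi/2)))
try: print(mould_pose([(.60,-.08,.36,-np.pi/2)]), get_state()["time"])
except Exception as e: print(repr(e))
E
```

```text
grasp 0 [ 1.03365516  0.925065   -0.95985638  1.65678012  0.86262731  1.03778567
  1.65349412]
0 0 25 oooooooooooo [ 0.58  0.88 -0.85  1.48  0.51  1.5   1.15] [ 0.83  0.67 -1.01  2.09  0.48  1.18  1.01]
0 0 30 oooooooooooo [ 0.54  0.92 -0.82  1.38  0.48  1.62  1.17] [ 0.79  0.7  -0.97  2.02  0.44  1.29  1.04]
0 0 35 oooooooooooo [ 0.5   0.96 -0.79  1.28  0.45  1.74  1.2 ] [ 0.75  0.74 -0.94  1.95  0.41  1.39  1.06]
0 0 40 oooooooooooo [ 0.46  1.   -0.76  1.18  0.44  1.86  1.22] [ 0.71  0.77 -0.9   1.88  0.38  1.48  1.08]
0 0 45 oooooooooooo [ 0.39  1.03 -0.65  1.08  0.38  1.96  1.29] [ 0.66  0.81 -0.85  1.81  0.35  1.58  1.1 ]
0 1 25 oooooooooooo [-0.35  0.86  0.95  1.73 -1.29  0.76 -0.42] [ 0.61  0.45 -0.55  2.28  1.44  0.19 -2.88]
0 1 30 oooooooooooo [-0.28  0.75  0.75  1.82 -1.36  0.56 -0.29] [ 0.68  0.44 -0.63  2.36  2.09  0.23  2.77]
0 1 35 oooooooooooo [-0.06  0.63  0.35  1.9  -1.5   0.27 -0.06] [ 0.94  0.54 -1.03  2.44  2.12  0.49  2.75]
0 1 40 ooooooooooxo [ 0.46  0.61 -0.43  1.98  2.16  0.2   2.72] False
0 1 45 ooooooooxoxx [ 0.71  0.7  -0.83  2.06  2.21  0.47  2.78] False
g
[... 979 characters left out ...]
 0.66  0.68 -0.76  1.98  1.89  0.39 -0.07] False
1 1 45 ooooooooxoxx [ 0.89  0.89 -1.23  2.06  2.02  0.76 -0.03] False
[-0.56015384  0.51112797  1.15240909  1.45568662 -0.4657551   1.47339389
 -0.98276467]
[(array([ 0.6342, -0.0773]), (np.float64(10.0), np.float64(23.8)), np.float64(0.1156), np.float32(-3.7)), (array([ 0.5518, -0.0073]), (np.float64(12.9), np.float64(29.3)), np.float64(0.1035), np.float32(86.4)), (array([ 0.4615, -0.066 ]), (np.float64(9.9), np.float64(23.8)), np.float64(0.1153), np.float32(-4.4))]
tab dist 0.17307555864802793
fin ctr [ 0.54706216 -0.0791281 ]
c [ 0.5474 -0.0786] -3.765281579869799
(array([ 0.54738617, -0.07864595]), np.float64(-0.06571656083342184)) 22.3833
```

```bash
python3 - <<'E'
from pk import *
import threading
ctrl.movep([*PO,.20],down(PA+np.pi/2)); ctrl.movel([*PO,.0263],max_speed=.1)
ctrl.close_gripper(50); s=get_state(); print(s["time"],s["width"],s["gripper_force"],s["tcp_pos"])
log=[];stop=[0]
def w():
    while not stop[0]:
        try: s=get_state(); log.append((s["time"],s["tcp_pos"][2]))
        except Exception as e: log.append(repr(e)); break
t=threading.Thread(target=w); t.start()
ctrl.movel([*PO,.0863],max_speed=.03); stop[0]=1; t.join()
a=[l for l in log if not isinstance(l,str)]
u=np.array(sorted(set(a)));print(len(log),len(u),log[-1])
if len(u)>3:
    k=np.linspace(0,len(u)-1,15).astype(int); print(np.round(u[k],4))
ctrl.movel([*PO,.26],max_speed=.15)
print(get_state()["time"],get_state()["width"])
im,d,c=grab("scene"); cv2.imwrite("pics/held.png",cv2.resize(im[180:420,120:440],(640,480)))
E
```

```text
27.2167 0.01296706497201279 48.991734981536865 [ 0.54878971 -0.34383443  0.02645802]
2 1 KeyError('t')
30.675 0.013330404237333707
```

View pics/held.png

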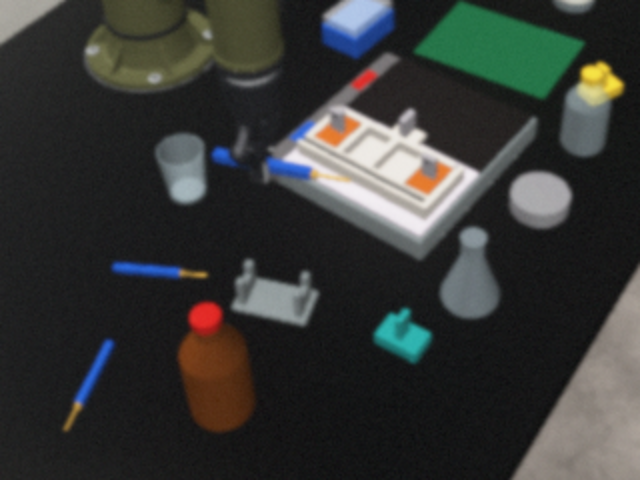

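```bash
cat >> pk.py <<'E'
MC=np.array([.5472,-.0787]); MA=np.radians(-3.75); TH=np.radians(35)
def G(x,z=.072): return pickpose(np.r_[MC+R2(MA)@[x,-.0392],z],MA,TH)
def mouldxy(p): return (np.asarray(p)[...,:2]-MC)@R2(MA)
E
python3 - <<'E'
from pk import *
p,q=G(.1,.072+.08); ctrl.movep(p,q); p,q=G(.1,.072+.02); ctrl.movel(p,q,max_speed=.08); ctrl.pause(.5)
s=get_state(); print(s["time"],s["width"],s["tcp_pos"]-p,"expect tip",np.r_[MC+R2(MA)@[.1,-.0392],.092])
for n in("top","scene"):
    im,d,c=grab(n); tip=proj(np.r_[MC+R2(MA)@[.1,-.0392],.092],c)[0].astype(int); print(n,tip)
    x,y=tip; h=40; cr=cv2.resize(im[y-h:y+h,x-h:x+h],(400,400),interpolation=cv2.INTER_CUBIC); cv2.circle(cr,(200,200),5,(0,0,255),1); cv2.imwrite(f"pics/tip_{n}.png",cr)
    W=cloud(d,c); hsv=cv2.cvtColor(im,cv2.COLOR_BGR2HSV)
    L=mouldxy(W); m=(cv2.inRange(hsv,(8,60,50),(32,255,255))>0)&(abs(L[...,1]+.039)<.02)&(W[...,2]>.08)&(abs(L[...,0])<.13)
    P=W[m]; o=np.argsort(L[m][:,0]); print(m.sum(),np.round(np.c_[L[m],P[:,2]][o][::max(1,len(o)//8)],4))
cv2.imwrite("pics/tips.png",np.hstack([cv2.imread("pics/tip_top.png"),cv2.imread("pics/tip_scene.png")]))
E
```

```text
33.05 0.012797104925800079 [ 5.01583772e-06 -8.05309151e-06  7.27928030e-05] expect tip [ 0.64442209 -0.12435638  0.092     ]
top [376 192]
339 [[-0.0852 -0.0224  0.0801]
 [ 0.0787 -0.0468  0.4825]
 [ 0.0866 -0.0572  0.508 ]
 [ 0.0937 -0.029   0.3514]
 [ 0.1017 -0.0423  0.4915]
 [ 0.1088 -0.0373  0.3727]
 [ 0.1145 -0.038   0.4926]
 [ 0.1218 -0.0445  0.5033]
 [ 0.1291 -0.0545  0.5058]]
scene [328 273]
62 [[-0.0979 -0.0308  0.0816]
 [ 0.0672 -0.0413  0.1241]
 [ 0.0779 -0.0362  0.1055]
 [ 0.0832 -0.0436  0.1106]
 [ 0.0867 -0.0435  0.1043]
 [ 0.0906 -0.0448  0.3456]
 [ 0.0975 -0.059   0.3481]
 [ 0.1024 -0.0525  0.3594]
 [ 0.1201 -0.0325  0.4876]]
```

View pics/tips.png

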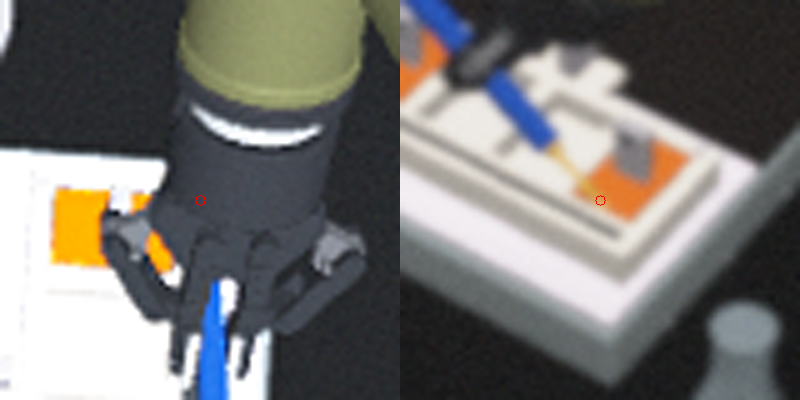

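```bash
python3 - <<'E'
from pk import *
p,q=G(.1); ctrl.movel(p,q,max_speed=.03); ctrl.pause(.3); s=get_state(); print(s["contact_force"],s["wrist_torque"])
t=s["time"]; p,q=G(-.132); ctrl.movel(p,q,max_speed=.029); s=get_state(); print(s["time"]-t,s["contact_force"],s["width"])
p,q=G(-.132,.2); ctrl.movel(p,q,max_speed=.1)
hs=None
im,d,c=grab("top"); cv2.imwrite("pics/t2.png",im)
print([(np.round(h[0],4),h[1],h[2].round(3)) for h in highs(d,c,.09,.125,(.40,.72,-.2,.2),20)],s["time"])
im,d,c=grab("scene"); cv2.imwrite("pics/s2.png",im)
E
```

```text
[-0.14380824 -0.27091632 -0.04003983] [ 0.02413828 -0.66967367 -0.03372609]
8.149999999999999 [ 0.27593759  1.01284045 -0.13090489] 0.01320495395170463
[(array([ 0.6365, -0.0738]), (np.float64(8.3), np.float64(22.1)), np.float64(0.119)), (array([ 0.5519, -0.0056]), (np.float64(11.0), np.float64(28.9)), np.float64(0.107)), (array([ 0.4615, -0.0643]), (np.float64(7.9), np.float64(20.7)), np.float64(0.119))] 42.4167
```

View pics/s2.png

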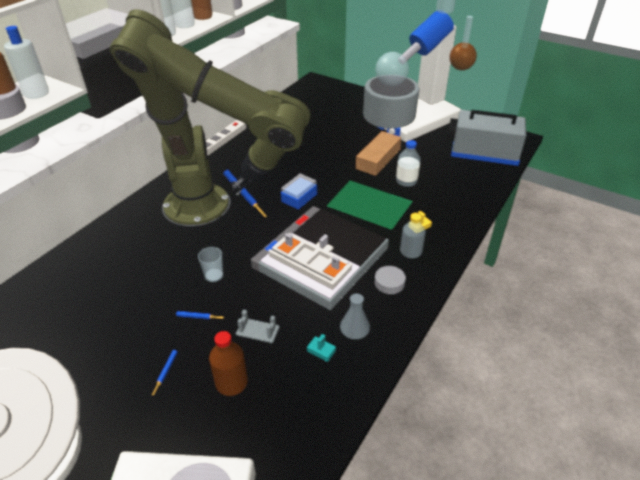

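The pick was drawn through the groove with almost no contact force, and the mould didn't move. I'll put the pick back and then take the castings.

```bash
python3 - <<'E'
from pk import *
ctrl.movep([*PO,.20],down(PA+np.pi/2)); ctrl.movel([*PO,.06],max_speed=.15); ctrl.movel([*PO,.027],max_speed=.04)
ctrl.ungrasp(); ctrl.movel([*PO,.24],max_speed=.15)
MATC=np.array([.5375,.3373]); ma=np.radians(1.8)
for k,off in enumerate([(.065,0.),(-.065,0.)]):
    ctrl.movep([.50,-.05,.34],down(np.pi/2)); ctrl.pause(.2); im,d,c=grab("wrist")
    hs=[h for h in highs(d,c,.09,.125,(.40,.72,-.2,.2)) if h[2]>.11 and 20<h[1][1]<28]; print([(np.round(h[0],4),h[1],h[2].round(4),h[3]) for h in hs])
    if not hs: break
    h=max(hs,key=lambda h:h[0][0]); a=MA+np.pi/2
    ctrl.movep([*h[0],.18],down(a)); ctrl.movel([*h[0],.084],max_speed=.1); ctrl.close_gripper(40)
    s=get_state(); print(s["width"],s["gripper_force"])
    ctrl.movel([*h[0],.25],max_speed=.12); s=get_state(); print("lifted",s["width"],s["contact_force"])
    T=MATC+R2(ma)@off; b=ma+np.pi/2
    ctrl.movep([*T,.25],down(b)); ctrl.movel([*T,.06],max_speed=.15); ctrl.movel([*T,.031],max_speed=.03)
    print(get_state()["contact_force"]); ctrl.ungrasp(); ctrl.movel([*T,.25],max_speed=.15); print(get_state()["time"])
ctrl.movep([.50,.22,.38],down(np.pi/2)); ctrl.pause(.2); im,d,c=grab("wrist"); cv2.imwrite("pics/w3.png",im)
print([(np.round(h[0],4),h[1],h[2].round(4),h[3]) for h in highs(d,c,.045,.07,(.38,.70,.23,.45))])
im,d,c=grab("scene"); cv2.imwrite("pics/s3.png",im)
cv2.imwrite("pics/ws3.png",np.hstack([cv2.resize(cv2.imread(f"pics/{n}3.png"),(400,300)) for n in "ws"]))
E
```

```text
[(array([ 0.4607, -0.066 ]), (np.float64(9.9), np.float64(23.5)), np.float64(0.1156), np.float32(-4.61734)), (array([ 0.6362, -0.0753]), (np.float64(9.7), np.float64(24.5)), np.float64(0.1156), np.float32(-1.7321625))]
0.00988545085152475 44.380672574043274
lifted 0.009088897225539109 [-0.33030672 -0.44339183 -1.63051749]
[-0.25680124  0.2532591  -2.63063267]
61.55
[(array([ 0.4611, -0.066 ]), (np.float64(10.1), np.float64(24.1)), np.float64(0.1157), np.float32(-4.7366943))]
0.009541890773268348 43.84213149547577
lifted 0.00930925107936195 [ 0.39803242  0.41600665 -1.85015357]
[-0.00834369  0.24982979 -0.70258427]
73.6917
[(array([0.4726, 0.3359]), (np.float64(10.5), np.float64(23.8)), np.float64(0.0617), np.float32(4.0894394)), (array([0.6026, 0.3399]), (np.float64(9.8), np.float64(23.7)), np.float64(0.0617), np.float32(1.4776306))]
```

View pics/ws3.png

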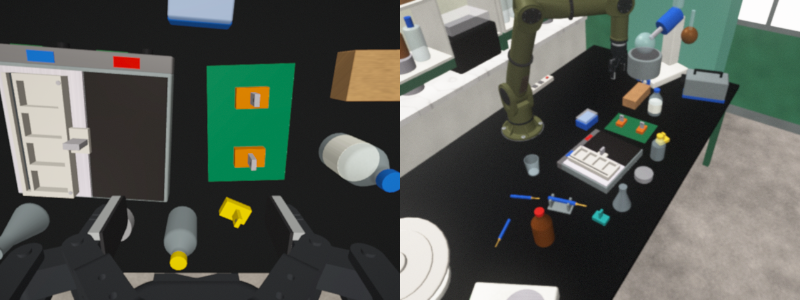

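```bash
python3 - <<'E'
from pk import *
ctrl.movep([.50,-.05,.34],down(np.pi/2)); ctrl.pause(.2); im,d,c=grab("wrist")
hs=[h for h in highs(d,c,.09,.125,(.40,.72,-.2,.2)) if h[2]<.11]; print([(np.round(h[0],4),h[1],h[2].round(4),h[3]) for h in hs])
h=hs[0]; H0=h[0]; a0=np.radians(h[3]-90); 
if abs(a0-MA)>np.radians(2): a0=MA
a1=np.radians(-3.85); H1=np.array([.5475,-.0795])+R2(a1)@[0,.232]
ctrl.movep([*H0,.20],down(a0)); ctrl.movel([*H0,.074],max_speed=.1); ctrl.close_gripper(60)
ctrl.movel([*H1,.074],down(a1),max_speed=.05); s=get_state(); print(s["tcp_pos"],s["contact_force"],s["time"])
ctrl.ungrasp(); ctrl.movel([*H1,.25]); 
ctrl.movep([.50,.10,.38],down(np.pi/2)); ctrl.pause(.2); im,d,c=grab("wrist"); cv2.imwrite("pics/w4.png",im)
print([(np.round(h[0],4),h[1],h[2].round(4),h[3]) for h in highs(d,c,.045,.07,(.38,.70,.23,.45))+highs(d,c,.09,.125,(.40,.72,-.2,.2))])
W=cloud(d,c);z=W[...,2]; C=np.array([.5475,-.0795])+R2(a1)@[0,.160]; L=(W[...,:2]-C)@R2(a1)
m=(z>.073)&(z<.078)&(abs(L[...,0])<.15)&(abs(L[...,1])<.085); Q=L[m]; print("mould in hot frame",np.percentile(Q,[.5,99.5],axis=0))
ctrl.movep([.46,-.33,.36],down(np.pi/2)); ctrl.pause(.2); im,d,c=grab("wrist"); cv2.imwrite("pics/w5.png",im)
W=cloud(d,c); z=W[...,2]; hsv=cv2.cvtColor(im,cv2.COLOR_BGR2HSV)
m=(cv2.inRange(hsv,(100,130,60),(125,255,255))>0)&(abs(W[...,0]-.55)<.12)&(abs(W[...,1]+.34)<.06)&(z>.04); P=W[m]; print("pick",cv2.minAreaRect((P[:,:2]*1000).astype(np.float32)),np.percentile(P[:,2],[10,50,90]))
cv2.imwrite("pics/w45.png",np.hstack([cv2.resize(cv2.imread(f"pics/w{n}.png"),(400,300)) for n in (4,5)])); print(get_state()["time"])
E
```

```text
[(array([ 0.5518, -0.0067]), (np.float64(12.9), np.float64(29.9)), np.float64(0.1036), np.float32(86.35919))]
[0.56305353 0.14736149 0.07396561] [ -2.26515159 -10.75288303   8.59940838] 82.8583
[(array([0.4722, 0.335 ]), (np.float64(11.6), np.float64(23.6)), np.float64(0.0615), np.float32(0.39289856)), (array([0.6024, 0.3397]), (np.float64(10.5), np.float64(23.2)), np.float64(0.0616), np.float32(1.7342453)), (array([0.5623, 0.1474]), (np.float64(12.3), np.float64(29.9)), np.float64(0.1038), np.float32(85.62457))]
mould in hot frame [[-0.12179279 -0.05618963]
 [ 0.12122221  0.04775922]]
pick ((548.272216796875, -342.6594543457031), (128.49484252929688, 13.832232475280762), 16.653921127319336) [0.04906603 0.05072461 0.05189618]
88.4083
```

View pics/w45.png

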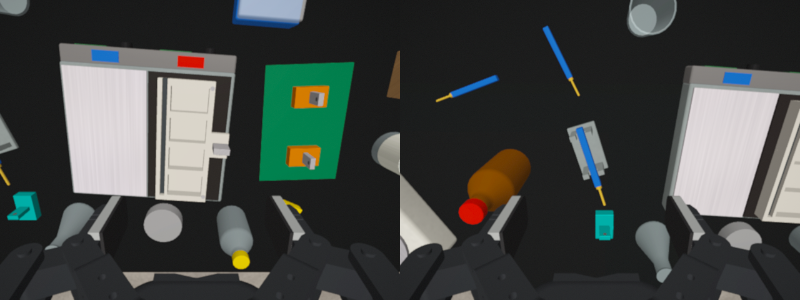

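The pictures confirm the end state. The mould is empty and wholly on the hot plate, with about 11 mm of margin in x and at least 23 mm in y. Both castings stand upright on the mat, and the pick lies in its notches. I'm handing the job in.

```bash
python3 -c "
from station import ticket; print(ticket.close_job())"
```

```text
the job is handed in; nothing more can be done
None
```

I handed the job in after about 88 s of robot time: the groove was drawn, both castings that were present stand on the mat, the empty mould is back on the hot plate, and the pick lies in its rest. The hand-in reported no verdict.

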